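Clip the work lamp onto the eye of the bench bracket

ROBOT

A 6-joint arm with a two-finger parallel gripper is mounted at the origin on the work surface. World frame = base frame: x ahead of the robot, y to its left, z up, the work surface at z = 0. Lengths are in m, angles in degrees, forces in N, time in s.
With the tool pointing down it reaches from about 0.325 to 0.775 m from the base axis. Payload 5.5 kg.
Tool frame: the origin (TCP) lies midway between the tips of the shut fingers; the grasp point (between the pads) lies 19 mm behind it; z points along the fingers, y is the direction in which the jaws open and shut (so a half turn about z gives the same grasp; the last joint's range is limited). The gripper opens to 85 mm and grips with 20 to 120 N. Pads are 22 mm wide; open, the fingers measure 114 mm over their backs; the gripper's body (76 mm by 85 mm) begins 54 mm behind the grasp point. The pads swing forward as they close: fully open they stand 13 mm farther back than shut.
Start: joints at [-71.66, 5.22, 70.514, -0, 104.267, -3.249], TCP at [0.221, -0.558, 0.193] pointing down, gripper open.
Joint ranges: [-164.24, 164.24], [-49.07, 125.15], [9.68, 141.18], [-86.29, 266.29], [3.28, 154.24], [-151.56, 151.56]. Speed limits (degrees/s): [147.25, 147.25, 172.46, 180, 180, 180].

INTERFACE

Orientations are given as a 3x3 rotation matrix whose columns are the frame's x, y, z axes.
In Python, from station import monitor, viewer, job gives the robot as it stands.
- The arm moves only by the shell command python3 -m crank 'ROWS'. ROWS is JSON, a list of rows, each an object with "dp": the shift along the tool's x, y, z in m, a list of three; "twist": the turn about the tool's z in rad; "grip": the finger opening in m, from 0 to 0.0854. A call has 1 to 12 rows; each row shifts and turns the commanded pose from where the row before left it, along the tool's axes as they then stand; what a row does not reach is not made up. A row lasts 1/12 s, in which the tool goes at most 41.7 mm and 7.16 degrees, less where a joint would pass 70% of its speed; a pose out of reach is approached as far as the arm can. A call is refused whole if a number of a shift passes 0.0417 or a number of a turn 0.125, either way. A call with a gripper value outside its range is refused whole. The fingers move at their own pace and stop on an object; the grip force is fixed at half the most. Time passes only in rows, so rows that do not move let the fingers close. It gives the time, the measured TCP pose, the force and the opening at its end, in the units of the state.
- monitor.read_state(): the state, without advancing time (a new reading comes with each control period).
- viewer.get_image(name): name is "side" or "top"; returns (picture, depth): 420x560x3 uint8, red, green, blue; 420x560 float32, m along the optical axis (not along the pixel's ray), 0 where there is no reading.
- viewer.camera_params(name): a dict with "intrinsics" (3x3 intrinsics, pixels), "position" and "rotation" of the camera in the world. Camera axes: x right, y down, z forward; pixel columns grow to the right and rows downward; lengths in m; the calibration is good to about 2 mm. A picture is of the moment at which its call begins. camera_params takes no time and is no camera call.
- job.sign_off(): hands the job in, once; it reports no verdict.
The state is a dict: "t": time; "joint_positions": joint angles; "qvel": joint speeds; "joint_torque": joint torques, N m; "tool_pos": TCP position; "tool_rot": TCP orientation; "wrist_force": force on the tool from outside, world axes, zero at the start; "ft_torque": the same for the moment, N m; "finger_gap": finger opening in m.
Only numpy, scipy, OpenCV 4.12 (cv2) and the standard library are available. Lean on these libraries where they do the work, as an engineer would, in place of code of your own. Each camera call takes 0.05 s, during which the arm holds its last target.

TASK

Hang the battery work lamp, which stands on the bench, from the blue bracket to light the foam piece: push the sprung gate of its orange hook onto the eye at the end of the bracket's arm until the gate flicks shut behind the bar nearest the robot, and while still holding it tug it downward with about one kilo of pull to prove that it has caught. Then let it go, hanging quietly from the eye with its gate shut. The hook is moulded plastic, so never press or pull it against the bracket with more than about two kilos, never lean on the bracket with the gripper or tip the lamp over, and leave the other things on the bench where they are.

Things in the scene. Friction and masses are not known exactly. Their poses are not given: they have to be found in the camera images.
- lamp_foot (a point): Work lamp, loose, about 0.4 kg: upright round lantern, black base, white diffuser, grey cap, 84 mm across, 100 mm tall to the cap's top, an orange snap hook on the cap (166 mm overall). This point: centre of its underside. Lamp axes, also of its other points: z up, x to the hook's gate side, y across the hook along the gate's hinge pin.
- hook_grip (a point): Centre of the hook's upright spine, where to hold it: flat-sided bar, 12 mm along the lamp's x, 14 mm along y, straight from the cap (30 mm below this point) to 15 mm above it. It lies 32 mm to -x of the lamp's centre line, 130 mm above its underside. Pinch it across y from above.
- hook_seat (a point): Where the middle of the eye's bar lies once seated under the hook's crown: on the lamp's centre line, 150 mm above its underside, 20 mm above and 32 mm to +x of hook_grip. Hook of 12 mm round bar in the lamp's x-z plane; crown's top 16 mm above this point; clear inside from x = -26 mm (spine) to +12 mm (nose, gate).
- nose_tip (a point): Lowest point of the hook's rounded nose, 12 mm thick: 18 mm to +x of hook_seat and 10 mm below it. The mouth lies under it, closed by the gate. A bar entering must pass below this point.
- gate (a joint): Gate angle: 0 = shut on its stop, grows as it folds inward (top to -x), at most 1.15 rad. Steel pin 7 mm thick across the mouth, hinged at x = 16 mm, 42 mm below hook_seat, its top 11 mm below hook_seat. Its spring shuts it: 0.08 N m at shut plus 0.14 N m per rad; a bar pushing near its top meets 3 to 8 N.
- gate_top (a point): Upper end of the gate pin (moves with it). Pushed level, a bar whose middle is 14 to 20 mm below hook_seat folds the gate and slips past its top once the bar is 6 to 12 mm to -x of hook_seat; lowering the lamp meanwhile, so that the bar rises into the crown, frees the gate sooner. Higher, the bar meets the nose; lower, it jams the gate on its end stop.
- lamp_bracket: Bench bracket, fixed: blue foot plate 150 x 130 x 12 mm and a blue square post, 26 mm wide, 270 mm tall. Clamped on the post, a level 13 mm steel arm ends in a forged eye: a level ring of 8 mm bar, 60 mm inside, 76 mm outside. This origin: on the bench, straight below the middle of the eye's near bar. x along the arm to the post (170 mm away), z up.
- eye_nominal (a point): Fixed point straight above the bracket's origin, 200 mm up. The middle of the eye's near bar (8 mm thick, along the bracket's y, curving back: ring radius 34 mm) is on this upright line, but the arm is clamped by hand 10 mm higher to 10 mm lower: its true height is not in the poses, look or feel for it. Nothing is above the eye. Push the hook onto it along +x, gate leading.
- foam_can: Bystander, loose: tall spray-foam can, blue with a white band and nozzle, 58 mm across, 160 mm tall, origin under its centre.
- tape_roll: Bystander, loose: yellow roll of tape lying flat, 96 mm across, 30 mm high.
- foam_offcut: Bystander, loose: small white foam offcut, 85 x 50 x 45 mm.
- rasp: Bystander, loose: rasp with a wooden handle, lying, 310 mm long; origin near its middle.
- glue_jar: Bystander, loose: white glue jar, 72 mm across, 85 mm tall.
- sanding_block: Bystander, loose: cork sanding block, 100 x 65 x 30 mm.
- marker: Bystander, loose: grey marker with a blue cap, lying, 130 mm long.
There are look-alikes about, which are no part of the job. Leave any yellow look-alike of the part that bears lamp_foot alone.

How it is judged (in metres and radians):
On the way, in this order (a step that is already met when the one before it is completed fails the run):
1. the eye's bar pushes the gate open (value of joint gate above 0.35 rad and contact force between work_lamp and lamp_bracket above 0.5 N), for 0.04 s.
2. the bar is inside the hook with the gate shut, and the hook is pulled down on the eye with more than 8 N (lamp's weight included) for 0.2 s (value of joint gate below 0.08 rad and x of hook_seat in the frame of lamp_bracket between -0.012 and 0.026 m and y of hook_seat in the frame of lamp_bracket between -0.022 and 0.022 m and contact force between work_lamp and lamp_bracket above 8 N), for 0.2 s.
At the end, for the whole second after the job is handed in: The lamp hangs from the near bar of the eye, released and still (30 mm/s, 0.4 rad/s), within 15 degrees of upright, underside 30 to 80 mm above the bench; the bar lies in the hook (hook_seat within 22 mm of it sideways, between nose and spine) with the gate shut (under 0.08 rad) (value of joint gate below 0.08 rad and x of hook_seat in the frame of lamp_bracket between -0.012 and 0.026 m and y of hook_seat in the frame of lamp_bracket between -0.022 and 0.022 m and height (world z) of lamp_foot between 0.03 and 0.08 m and angle between lamp_foot's own z axis and vertical below 0.26 rad and linear speed of work_lamp below 0.03 m/s and angular speed of work_lamp below 0.4 rad/s and contact force between work_lamp and lamp_bracket above 1 N); the robot touches nothing.
It fails at once if the lamp or its hook is pressed against the bracket with more than 25 N (contact force between work_lamp and lamp_bracket above 25 N).
It fails at once if the gripper or arm presses on the bracket with more than 25 N (contact force between any of the fingers, the arm and lamp_bracket above 25 N).
It fails at once if the lamp is tipped more than 40 degrees (angle between lamp_foot's own z axis and vertical above 0.7 rad).
It fails at once if another thing on the bench is moved more than 30 mm (distance of any of foam_can, tape_roll, foam_offcut, rasp, glue_jar, sanding_block, marker from where it was at the start of the episode above 0.03 m).
It also fails if it takes over 69 s, if anything falls off the work surface, if the arm or the gripper's body presses on something with over 40 N, if the wrist force passes 120 N, or if a joint passes its speed limit or range.

## Working session

There is one attempt and no reset: what is moved stays moved. The work goes in short steps, Python scripts to look and compute and a shell command to move; the robot and the scene stay as the last step left them, time stands still between calls to the robot, and variables do not carry over. Pictures are saved under pics/ and viewed, and the job is handed in when it is done.

```bash
ls; mkdir -p pics
cat > h.py <<'E'
import numpy as np, cv2
from station import monitor, viewer, job
def snap(n,tag):
    im,d=viewer.get_image(n); cv2.imwrite(f'pics/{tag}.png',im[:,:,::-1]); np.savez(f'pics/{tag}.npz',im=im,d=d); return im,d
def world(n,d):
    c=viewer.camera_params(n);K=np.array(c['intrinsics']);R=np.array(c['rotation']);p=np.array(c['position'])
    v,u=np.mgrid[0:d.shape[0],0:d.shape[1]]
    P=np.stack([(u-K[0,2])/K[0,0]*d,(v-K[1,2])/K[1,1]*d,d],-1)
    return P@R.T+p
E
python3 - <<'E'
from h import *
s=monitor.read_state(); print(s)
for n in('side','top'):
    c=viewer.camera_params(n);print(n,c); snap(n,n+'0')
E
```

```text
pics
{'t': 0.0, 'joint_positions': array([-7.16589023e+01,  5.26480635e+00,  7.05820557e+01, -3.37311185e-04,
        1.04266282e+02, -3.24753946e+00]), 'qvel': array([ 0.02557354,  0.00092004,  0.04112363,  0.01487194, -0.00765545,
       -0.08935721]), 'joint_torque': array([-2.16668770e-03, -4.58729410e+01, -4.18025172e+01, -1.63377167e-04,
        1.15666509e-02,  2.32131822e-05]), 'tool_pos': array([ 0.22065995, -0.55757047,  0.19193146]), 'tool_rot': array([[ 9.29850038e-01,  3.67938192e-01, -6.26812452e-04],
       [ 3.67938711e-01, -9.29848159e-01,  1.87262339e-03],
       [ 1.06169261e-04, -1.97188750e-03, -9.99998050e-01]]), 'wrist_force': array([-0.08070954,  0.2627942 ,  0.1391732 ]), 'ft_torque': array([0.01730767, 0.04695234, 0.00859551]), 'finger_gap': 0.08495903790969238}
side {'intrinsics': array([[447.70571959,   0.        , 287.04376998],
       [  0.        , 447.70571959, 208.73387377],
       [  0.        ,   0.        ,   1.        ]]), 'position': array([0.4002391 , 0.80132565, 1.06390688]), 'rotation': array([[-0.99000916, -0.10691898,  0.09192496],
       [-0.14096904,  0.73619276, -0.66192745],
       [ 0.00309812, -0.66827281, -0.74390984]])}
top {'intrinsics': array([[537.50993107,   0.        , 278.06256926],
       [  0.        , 537.50993107, 208.68866162],
       [  0.        ,   0.        ,   1.        ]]), 'position': array([ 0.40353645, -0.02098283,  1.6010764 ]), 'rotation': array([[ 2.56302586e-02, -9.95310855e-01,  9.32705253e-02],
       [-9.99666836e-01, -2.58030822e-02, -6.47238137e-04],
       [ 3.05087017e-03, -9.32228620e-02, -9.95640593e-01]])}
```

View pics/side0.png

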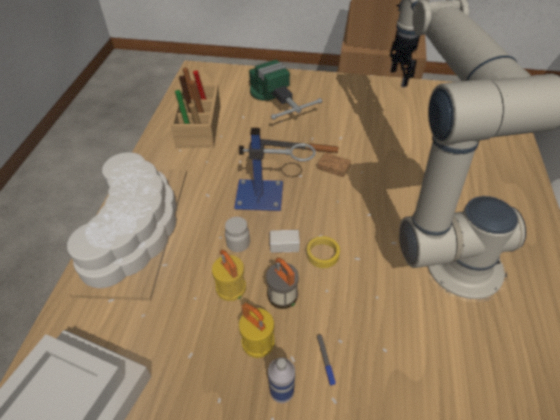

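View pics/top0.png

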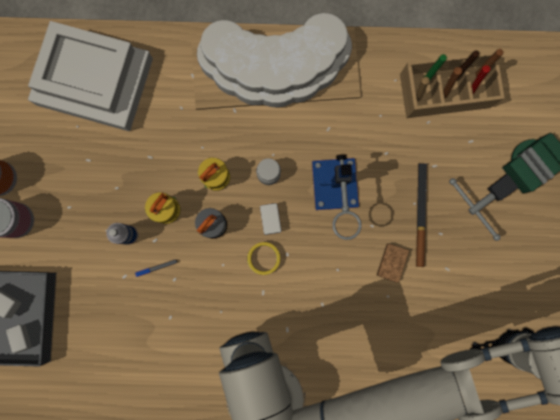

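The side view shows three lanterns with orange hooks: two yellow-bodied, at (230,277) and (257,330), and one with black base, white diffuser and grey cap at (283,283), which is (211,224) in the top view. The grey-capped one fits the description. I'll confirm it in an enlarged crop.

Run:
```python
from h import *
a=np.load('pics/side0.npz');b=np.load('pics/top0.npz')
c1=cv2.resize(a['im'][240:315,245:320],(400,400),interpolation=cv2.INTER_CUBIC)
c2=cv2.resize(b['im'][190:250,180:240],(400,400),interpolation=cv2.INTER_CUBIC)
cv2.imwrite('pics/crop1.png',np.hstack([c1,c2])[:,:,::-1])
c1=cv2.resize(a['im'][120:220,220:340],(480,400),interpolation=cv2.INTER_CUBIC)
c2=cv2.resize(b['im'][145:250,305:400],(320,354),interpolation=cv2.INTER_CUBIC)
c2=cv2.copyMakeBorder(c2,0,46,0,0,0)
cv2.imwrite('pics/crop2.png',np.hstack([c1,c2])[:,:,::-1])
```

```text
(no output)
```

View pics/crop1.png

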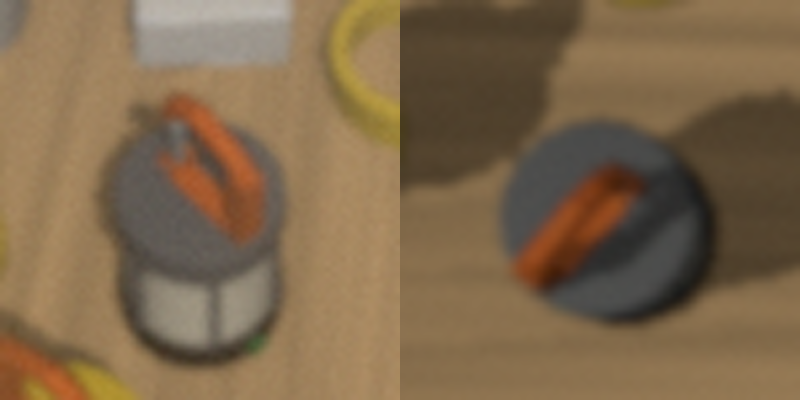

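View pics/crop2.png

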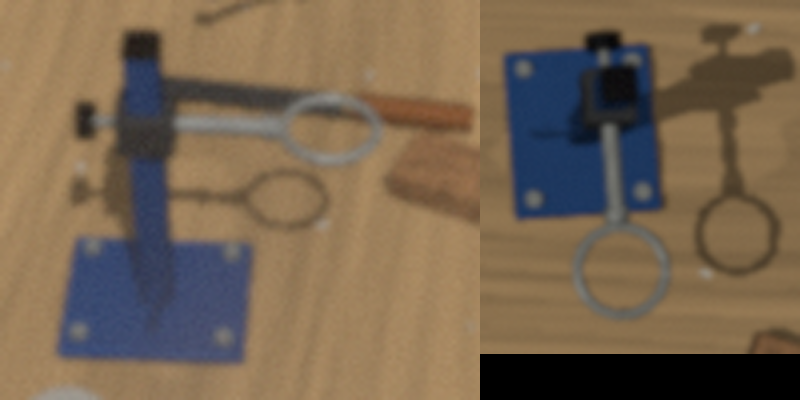

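The crop confirms the grey-capped lamp with the white diffuser. Its gate pin faces up-left in the side view (up-right in the top view). The spine is at the opposite end. Next I measure.

```bash
cat > meas.py <<'E'
from h import *
from scipy.optimize import least_squares
def circ(P):
    r=least_squares(lambda q:np.hypot(P[:,0]-q[0],P[:,1]-q[1])-q[2],[*P[:,:2].mean(0),.03],loss='soft_l1',f_scale=.002).x
    return r
def lampmeas(n,tag,box):
    f=np.load(f'pics/{tag}.npz');im=f['im'];W=world(n,f['d']);hsv=cv2.cvtColor(im,cv2.COLOR_RGB2HSV)
    m=np.zeros(im.shape[:2],bool);m[box[0]:box[1],box[2]:box[3]]=1
    m&=f['d']>0
    org=m&((hsv[...,0]<14)|(hsv[...,0]>170))&(hsv[...,1]>150)&(W[...,2]>.08)
    P=W[org];print(n,'orange n',len(P),'zmax',np.percentile(P[:,2],[5,50,95,99]).round(4))
    cap=m&(abs(W[...,2]-.1)<.006)&~org&(hsv[...,1]<90); C=W[cap]
    print('cap z',np.median(C[:,2]).round(4),len(C),'minAreaRect/enclosing',cv2.minEnclosingCircle(C[:,:2].astype(np.float32)))
    top=P[P[:,2]>.14]; 
    for nm,Q in(('all',P),('top',top)):
        u,s,v=np.linalg.svd(Q[:,:2]-Q[:,:2].mean(0),full_matrices=False);t=(Q[:,:2]-Q[:,:2].mean(0))@v[0]
        print(nm,len(Q),'mean',Q.mean(0).round(4),'dir',np.degrees(np.arctan2(v[0,1],v[0,0])).round(1),'ext',t.min().round(4),t.max().round(4), 'ends',(Q[:,:2].mean(0)+v[0]*t.min()).round(4),(Q[:,:2].mean(0)+v[0]*t.max()).round(4))
if __name__=='__main__':
    lampmeas('side','side0',(240,315,255,312));lampmeas('top','top0',(195,250,188,235))
    for n,b in(('side',(125,175,262,330)),('top',(195,250,325,370))):
        f=np.load(f'pics/{n}0.npz');W=world(n,f['d'])
        m=np.zeros(f['d'].shape,bool);m[b[0]:b[1],b[2]:b[3]]=1
        m&=(abs(W[...,2]-.2)<.03)&(f['d']>0);P=W[m]
        print(n,len(P),'z',np.percentile(P[:,2],[5,25,50,75,95]).round(4))
        Q=P; c=circ(Q); k=abs(np.hypot(*(Q[:,:2]-c[:2]).T)-c[2])<.006; c=circ(Q[k]);print('ring',c.round(4), 'z',np.median(Q[k][:,2]).round(4))
    # arm & post direction from top
    f=np.load('pics/top0.npz');W=world('top',f['d']);im=f['im']
    hsv=cv2.cvtColor(im,cv2.COLOR_RGB2HSV)
    m=np.zeros(im.shape[:2],bool);m[150:220,300:370]=1
    foot=m&(abs(W[...,2]-.012)<.006)&(hsv[...,0]>100)&(hsv[...,0]<130)&(hsv[...,1]>120)
    print('foot',cv2.minAreaRect(W[foot][:,:2].astype(np.float32)))
    arm=m&(abs(W[...,2]-.2)<.02);arm[:185]=0;arm[210:]=0
    Q=W[arm];print('arm',len(Q),Q.mean(0),cv2.fitLine(Q[:,:2].astype(np.float32),cv2.DIST_HUBER,0,.01,.01).ravel())
    post=m&(abs(W[...,2]-.27)<.01);Q=W[post];print('post',len(Q),Q.mean(0),cv2.minAreaRect(Q[:,:2].astype(np.float32)))
E
python3 meas.py
```

```text
side orange n 227 zmax [0.1011 0.1445 0.1648 0.1662]
cap z 0.0997 412 minAreaRect/enclosing ((0.49997270107269287, 0.17155452072620392), 0.04285378381609917)
all 227 mean [0.4944 0.1961 0.136 ] dir 74.3 ext -0.0487 0.1324 ends [0.4812 0.1492] [0.5301 0.3235]
top 122 mean [0.4983 0.2089 0.1578] dir 72.2 ext -0.041 0.1191 ends [0.4857 0.1699] [0.5347 0.3223]
top orange n 150 zmax [0.0992 0.1545 0.1669 0.1688]
cap z 0.0995 475 minAreaRect/enclosing ((0.50185626745224, 0.16825413703918457), 0.042249441146850586)
all 150 mean [0.494  0.1729 0.1403] dir 139.8 ext -0.0302 0.0288 ends [0.517  0.1533] [0.472  0.1915]
top 98 mean [0.4936 0.174  0.1588] dir 139.2 ext -0.0313 0.0278 ends [0.5173 0.1536] [0.4725 0.1922]
side 333 z [0.1915 0.196  0.1982 0.2009 0.2107]
ring [ 0.5172 -0.2008  0.0469] z 0.1978
top 343 z [0.1926 0.196  0.1984 0.2003 0.2045]
ring [ 0.4994 -0.2029  0.0352] z 0.1981
foot ((0.6322897672653198, -0.18978986144065857), (0.14330047369003296, 0.1236693412065506), 5.4196882247924805)
arm 135 [ 0.56778534 -0.19615666  0.20031975] [ 0.99550956  0.09466112  0.56775755 -0.1959353 ]
post 124 [ 0.6323914  -0.18992371  0.26978685] ((0.633108377456665, -0.19071064889431), (0.026846570894122124, 0.02821132354438305), 2.29425048828125)
```

```bash
cat > meas2.py <<'E'
from h import *
from scipy.optimize import least_squares
def rays(n,uv):
    c=viewer.camera_params(n);K=np.array(c['intrinsics']);R=np.array(c['rotation'])
    return np.array(c['position']),np.c_[(uv[:,0]-K[0,2])/K[0,0],(uv[:,1]-K[1,2])/K[1,1],np.ones(len(uv))]@R.T
obs={}
for n,b in(('side',(125,175,285,325)),('top',(205,250,325,370))):
    f=np.load(f'pics/{n}0.npz');W=world(n,f['d']);m=np.zeros(f['d'].shape,bool);m[b[0]:b[1],b[2]:b[3]]=1
    m&=(abs(W[...,2]-.197)<.025)&(np.hypot(W[...,0]-.4994,W[...,1]+.2029)<.05)
    v,u=np.nonzero(m);obs[n]=rays(n,np.c_[u,v]);print(n,len(u))
def res(q,ns):
    r=[]
    for n in ns:
        p,d=obs[n];X=p+d*((q[2]-p[2])/d[:,2])[:,None];r.append(np.hypot(X[:,0]-q[0],X[:,1]-q[1])-.034)
    return np.concatenate(r)
for ns in(['side','top'],['side'],['top']):
    s=least_squares(res,[.5,-.203,.197],args=(ns,),loss='soft_l1',f_scale=.002)
    print('ring centre',ns,s.x.round(4),'rms',np.sqrt(np.mean(s.fun**2)).round(4))
# lamp
for n,bx in(('side',(240,315,255,312)),('top',(195,250,188,235))):
    f=np.load(f'pics/{n}0.npz');im=f['im'];W=world(n,f['d']);h=cv2.cvtColor(im,cv2.COLOR_RGB2HSV)
    o=((h[...,0]<14)|(h[...,0]>170))&(h[...,1]>140)&(W[...,2]>.09)&(np.hypot(W[...,0]-.501,W[...,1]-.17)<.045)
    P=W[o]
    for lo,hi in((.105,.145),(.145,.158),(.158,.175)):
        Q=P[(P[:,2]>lo)&(P[:,2]<hi)]
        if len(Q)>8:
            l=cv2.fitLine(Q[:,:2].astype(np.float32),cv2.DIST_HUBER,0,.01,.01).ravel();t=(Q[:,:2]-l[2:])@l[:2]
            print(n,lo,len(Q),Q.mean(0).round(4),'ang',np.degrees(np.arctan2(l[1],l[0])).round(1),(l[2:]+l[:2]*np.percentile(t,3)).round(4),(l[2:]+l[:2]*np.percentile(t,97)).round(4))
    # yellow caps
f=np.load('pics/top0.npz');W=world('top',f['d']);
for nm,(u,v) in dict(y1=(213,173),y2=(161,207),off=(271,218),tape=(264,243),cork=(394,262),can=(121,234)).items(): print(nm,W[v,u].round(3))
E
python3 meas2.py
```

```text
side 201
top 290
ring centre ['side', 'top'] [ 0.4984 -0.2033  0.1947] rms 0.0049
ring centre ['side'] [ 0.4907 -0.1417  0.2478] rms 0.0047
ring centre ['top'] [ 0.4954 -0.196   0.2518] rms 0.004
side 0.105 59 [0.4788 0.1926 0.1246] ang -39.1 [0.4727 0.1996] [0.5114 0.1682]
side 0.145 42 [0.4842 0.1865 0.1525] ang -36.4 [0.4713 0.1965] [0.5159 0.1636]
side 0.158 57 [0.4952 0.1766 0.1621] ang -38.6 [0.4816 0.1876] [0.5106 0.1645]
top 0.105 22 [0.4905 0.1733 0.1172] ang -36.7 [0.4708 0.1867] [0.5149 0.1539]
top 0.145 34 [0.4879 0.179  0.1528] ang -43.4 [0.4729 0.1919] [0.5144 0.1526]
top 0.158 62 [0.4977 0.1709 0.1628] ang -40.7 [0.4808 0.1853] [0.5125 0.1582]
y1 [0.64  0.164 0.103]
y2 [0.54  0.305 0.108]
off [ 0.522 -0.002  0.045]
tape [0.449 0.017 0.027]
cork [ 0.404 -0.365  0.023]
can [0.461 0.404 0.135]
```

```bash
python3 -m crank '[{"dp":[0.01,-0.01,-0.03]},{"dp":[0.02,-0.025,-0.02]},{"dp":[0.0257,-0.0301,-0.01]},{"dp":[0.0257,-0.0301,0]},{"dp":[0.0257,-0.0301,0]},{"dp":[0.0257,-0.0301,0]},{"dp":[0.0257,-0.0301,0]},{"dp":[0.0257,-0.0301,0]},{"dp":[0.0257,-0.0301,0]},{"dp":[0.0257,-0.0301,0]},{"dp":[0.0257,-0.0301,0]},{"dp":[0.0257,-0.0301,0]}]'
python3 -m crank '[{"dp":[0.0257,-0.0301,0]},{"dp":[0.0257,-0.0301,0]},{"dp":[0.0257,-0.0301,0]},{"dp":[0.0257,-0.0301,0]},{"dp":[0.0257,-0.0301,0]},{"dp":[0.0257,-0.0301,0]},{"dp":[0.0257,-0.0301,0]},{"dp":[0.0257,-0.0301,0]},{"dp":[0.017,-0.02,0]},{"dp":[0,0,0],"twist":-0.125},{"dp":[0,0,0],"twist":-0.125},{"dp":[0,0,0],"twist":-0.125}]'
python3 -m crank '[{"dp":[0,0,0],"twist":-0.125},{"dp":[0,0,0],"twist":-0.125},{"dp":[0,0,0],"twist":-0.125},{"dp":[0,0,0],"twist":-0.125},{"dp":[0,0,0],"twist":-0.125},{"dp":[0,0,0],"twist":-0.125},{"dp":[0,0,0],"twist":-0.125},{"dp":[0,0,0],"twist":-0.125},{"dp":[0,0,0],"twist":-0.125},{"dp":[0,0,0],"twist":-0.125},{"dp":[0,0,0],"twist":-0.125},{"dp":[0,0,0],"twist":-0.125}]'
```

```text
$[0]: bad value
$[0]: bad value
$[0]: bad value
```

Likely every key is required in each row.

```bash
python3 -m crank '[{"dp":[0.01,-0.01,-0.03],"twist":0,"grip":0.085},{"dp":[0.02,-0.025,-0.02],"twist":0,"grip":0.085},{"dp":[0.0257,-0.0301,-0.01],"twist":0,"grip":0.085},{"dp":[0.0257,-0.0301,0],"twist":0,"grip":0.085},{"dp":[0.0257,-0.0301,0],"twist":0,"grip":0.085},{"dp":[0.0257,-0.0301,0],"twist":0,"grip":0.085},{"dp":[0.0257,-0.0301,0],"twist":0,"grip":0.085},{"dp":[0.0257,-0.0301,0],"twist":0,"grip":0.085},{"dp":[0.0257,-0.0301,0],"twist":0,"grip":0.085},{"dp":[0.0257,-0.0301,0],"twist":0,"grip":0.085},{"dp":[0.0257,-0.0301,0],"twist":0,"grip":0.085},{"dp":[0.0257,-0.0301,0],"twist":0,"grip":0.085}]'
```

```text
t: 1.1
tool_pos: [0.364, -0.138, 0.2528]
tool_rot: [[0.93, 0.367, 0.0], [0.367, -0.93, -0.0], [0.0, 0.0, -1.0]]
wrist_force: [0.1, -0.8, -0.2]
finger_gap: 0.085
```

```bash
python3 -m crank '[{"dp":[0.025,-0.0293,0],"twist":0,"grip":0.085},{"dp":[0.025,-0.0293,0],"twist":0,"grip":0.085},{"dp":[0.025,-0.0293,0],"twist":0,"grip":0.085},{"dp":[0.025,-0.0293,0],"twist":0,"grip":0.085},{"dp":[0.025,-0.0293,0],"twist":0,"grip":0.085},{"dp":[0.025,-0.0293,0],"twist":0,"grip":0.085},{"dp":[0.025,-0.0293,0],"twist":0,"grip":0.085},{"dp":[0.025,-0.0293,0],"twist":0,"grip":0.07},{"dp":[0.025,-0.0293,0],"twist":0,"grip":0.06},{"dp":[0,0,0],"twist":-0.125,"grip":0.06},{"dp":[0,0,0],"twist":-0.125,"grip":0.06},{"dp":[0,0,0],"twist":-0.125,"grip":0.06}]'
python3 -m crank '[{"dp":[0,0,0],"twist":-0.125,"grip":0.06},{"dp":[0,0,0],"twist":-0.125,"grip":0.06},{"dp":[0,0,0],"twist":-0.125,"grip":0.06},{"dp":[0,0,0],"twist":-0.125,"grip":0.06},{"dp":[0,0,0],"twist":-0.125,"grip":0.06},{"dp":[0,0,0],"twist":-0.125,"grip":0.06},{"dp":[0,0,0],"twist":-0.125,"grip":0.06},{"dp":[0,0,0],"twist":-0.125,"grip":0.06},{"dp":[0,0,0],"twist":-0.125,"grip":0.06},{"dp":[0,0,0],"twist":-0.125,"grip":0.06},{"dp":[0,0,0],"twist":-0.125,"grip":0.06},{"dp":[0,0,0],"twist":-0.125,"grip":0.06}]'
python3 -m crank '[{"dp":[0,0,0],"twist":-0.125,"grip":0.06},{"dp":[0,0,0],"twist":-0.063,"grip":0.06},{"dp":[0,0,0],"twist":0,"grip":0.06},{"dp":[0,0,0],"twist":0,"grip":0.06}]'
python3 - <<'E'
from h import *
s=monitor.read_state();print(s['tool_pos'],s['joint_positions'])
R=s['tool_rot'];d=np.array([.4765,.1905,.111])-s['tool_pos'];print('need',R.T@d,np.degrees(np.arctan2(R[1,0],R[0,0])))
snap('side','side1');snap('top','top1')
a=np.load('pics/side1.npz');b=np.load('pics/top1.npz')
c1=cv2.resize(a['im'][190:315,225:345],(400,400),interpolation=cv2.INTER_CUBIC)
c2=cv2.resize(b['im'][150:260,155:265],(400,400),interpolation=cv2.INTER_CUBIC)
cv2.imwrite('pics/crop3.png',np.hstack([c1,c2])[:,:,::-1])
E
```

```text
t: 2.1
tool_pos: [0.476, 0.189, 0.252]
tool_rot: [[0.725, 0.689, -0.002], [0.689, -0.725, -0.001], [-0.002, -0.001, -1.0]]
wrist_force: [-0.0, -0.1, 0.4]
finger_gap: 0.0602
t: 3.1
tool_pos: [0.476, 0.188, 0.2525]
tool_rot: [[-0.634, 0.773, -0.001], [0.773, 0.634, -0.0], [0.0, -0.001, -1.0]]
wrist_force: [0.9, -0.0, 0.2]
finger_gap: 0.06
t: 3.43
tool_pos: [0.4761, 0.1881, 0.2527]
tool_rot: [[-0.762, 0.647, -0.001], [0.647, 0.762, -0.0], [0.0, -0.001, -1.0]]
wrist_force: [0.5, 0.2, -0.4]
finger_gap: 0.0601
[0.47608083 0.18807887 0.25268976] [ 1.77481378e+01 -7.10258070e+00  7.66209328e+01  3.35412629e-04
  1.10523185e+02 -3.19169643e+01]
need [0.00119259 0.00220366 0.14168891] 139.66521281699963
```

View pics/crop3.png

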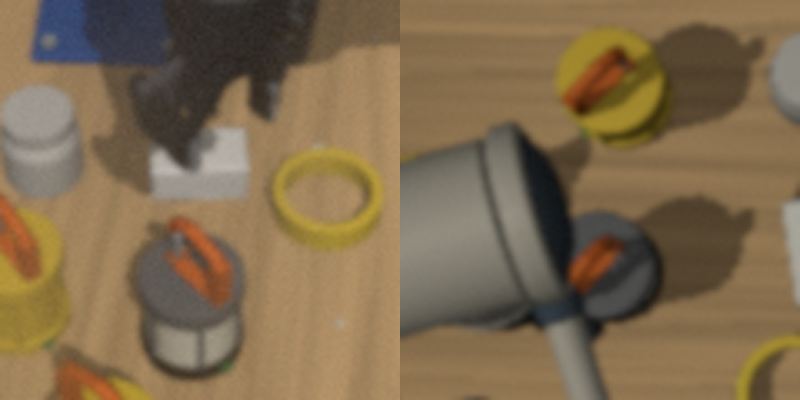

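The side crop shows the open fingers above and behind the lamp, clear of the hook. The spine is at the lower right end of the hook (about 225,290 in the crop). I descend.

```bash
python3 -m crank '[{"dp":[0.001,0.002,0.03],"twist":0,"grip":0.06},{"dp":[0,0,0.035],"twist":0,"grip":0.06},{"dp":[0,0,0.03],"twist":0,"grip":0.06},{"dp":[0,0,0.02],"twist":0,"grip":0.06},{"dp":[0,0,0.015],"twist":0,"grip":0.06},{"dp":[0,0,0.01],"twist":0,"grip":0.05},{"dp":[0,0,0],"twist":0,"grip":0.05},{"dp":[0,0,0],"twist":0,"grip":0.05}]'
python3 - <<'E'
from h import *
snap('side','side2');a=np.load('pics/side2.npz');W=world('side',a['d'])
c1=cv2.resize(a['im'][200:315,225:340],(560,560),interpolation=cv2.INTER_CUBIC)
cv2.imwrite('pics/crop4.png',c1[:,:,::-1])
E
```

```text
t: 4.2
tool_pos: [0.4767, 0.1903, 0.1133]
tool_rot: [[-0.763, 0.646, -0.0], [0.646, 0.763, -0.0], [0.0, -0.0, -1.0]]
wrist_force: [-0.1, 0.1, 1.1]
finger_gap: 0.05
```

View pics/crop4.png

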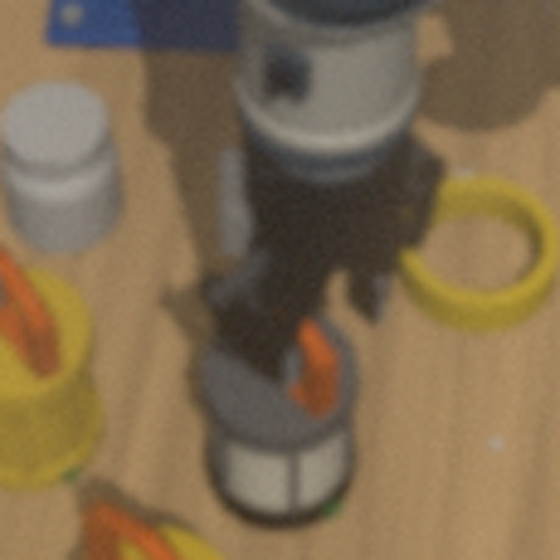

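Run:
```python
from h import *
s=monitor.read_state();R=s['tool_rot'];p=s['tool_pos']
c=viewer.camera_params('side');K=np.array(c['intrinsics']);Rc=np.array(c['rotation']);pc=np.array(c['position'])
def pr(X): q=Rc.T@(np.array(X)-pc);u=K@q/q[2];return (u[:2]-[225,200])*560/115
g=np.array([.4765,.1905,0])
pts=dict(tcp=p,fL=p+R[:,1]*.025-R[:,2]*.003,fR=p-R[:,1]*.025-R[:,2]*.003,spinebase=g+[0,0,.1],grip=g+[0,0,.13],spinetop=g+[0,0,.145])
im=cv2.imread('pics/crop4.png')
for k,X in pts.items():
    u=pr(X);print(k,u.round());cv2.circle(im,tuple(int(a) for a in u),4,(0,255,0),-1);cv2.putText(im,k,tuple(int(a)+5 for a in u),0,.4,(255,255,255))
cv2.imwrite('pics/crop5.png',im)
```

```text
tcp [316. 387.]
fL [279. 411.]
fR [352. 357.]
spinebase [317. 403.]
grip [317. 370.]
spinetop [318. 354.]
```

View pics/crop5.png

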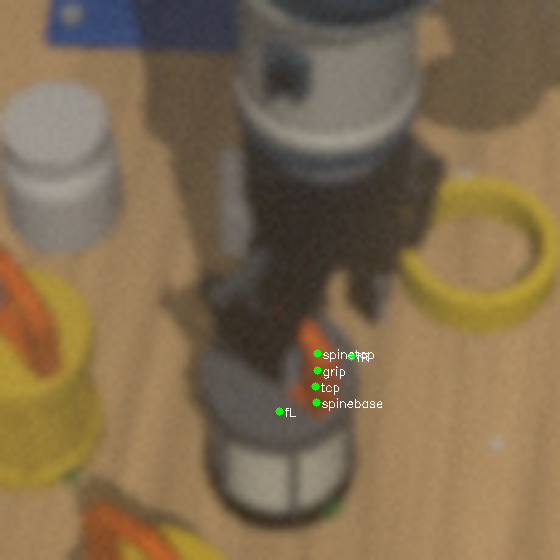

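Run:
```python
from h import *
a=np.load('pics/side2.npz');W=world('side',a['d'])
for (x,y) in [(285,372),(270,360),(250,345),(372,310),(365,300),(370,285),(320,370),(320,400),(318,340),(222,310),(260,250)]:
    u=int(225+x*115/560);v=int(200+y*115/560);print((x,y),W[v,u].round(3))
s=monitor.read_state();print(s['tool_pos'],s['finger_gap'])
snap('side','side3');snap('top','top3')
a=np.load('pics/side3.npz');print(abs(a['im'].astype(int)-np.load('pics/side2.npz')['im']).max())
a=np.load('pics/side3.npz');c1=cv2.resize(a['im'][230:300,260:325],(650,700)[:2],interpolation=cv2.INTER_LANCZOS4)[:600]
cv2.imwrite('pics/crop6.png',np.clip(c1[:,:,::-1].astype(int)*1.6,0,255))
```

```text
(285, 372) [0.49  0.218 0.169]
(270, 360) [0.497 0.218 0.18 ]
(250, 345) [0.503 0.239 0.221]
(372, 310) [0.452 0.175 0.169]
(365, 300) [0.458 0.169 0.168]
(370, 285) [0.456 0.171 0.184]
(320, 370) [0.476 0.196 0.143]
(320, 400) [0.476 0.196 0.112]
(318, 340) [0.477 0.19  0.159]
(222, 310) [0.515 0.243 0.251]
(260, 250) [0.502 0.214 0.26 ]
[0.47722416 0.19041307 0.1142977 ] 0.049869155086303754
25[ WARN:0@3.716] global loadsave.cpp:1063 imwrite_ Unsupported depth image for selected encoder is fallbacked to CV_8U.
```

View pics/crop6.png

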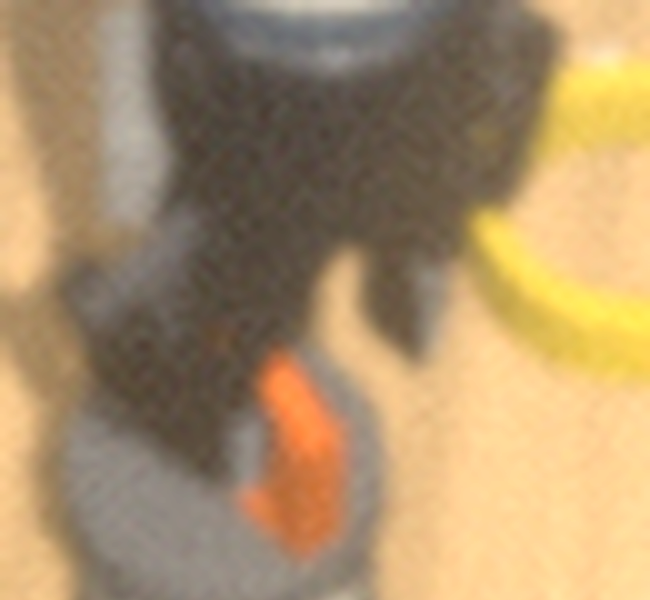

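View pics/top3.png

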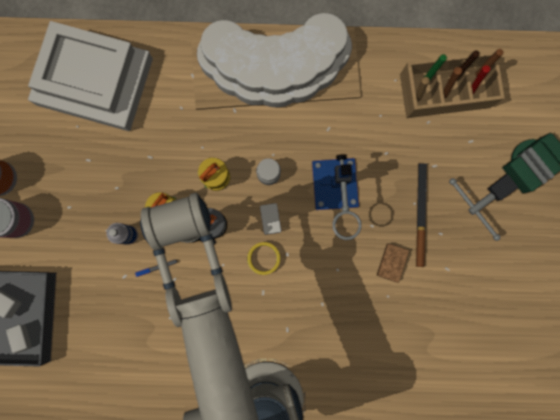

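The fingertips show at z ≈ 0.165 in depth, while the reported TCP is 0.114. I'll check this against the earlier pictures before closing.

Run:
```python
from h import *
a=np.load('pics/side0.npz');W=world('side',a['d'])
v,u=np.mgrid[30:100,370:440];P=W[30:100,370:440].reshape(-1,3);r=np.hypot(P[:,0]-.22,P[:,1]+.558)
for lo in(.12,.14,.16,.18,.2,.22,.24,.26,.28,.3): 
    k=(r<.08)&(P[:,2]>lo)&(P[:,2]<=lo+.02);print('start',lo,k.sum(),P[k].mean(0).round(3) if k.sum() else '')
for t,p in(('side1',(.476,.188)),('side3',(.477,.190))):
    a=np.load(f'pics/{t}.npz');W=world('side',a['d']);im=a['im'].astype(int);P=W.reshape(-1,3);I=im.reshape(-1,3);r=np.hypot(P[:,0]-p[0],P[:,1]-p[1])
    dark=(I.max(1)<75)
    for lo in np.arange(.1,.34,.02):
        k=(r<.07)&dark&(P[:,2]>lo)&(P[:,2]<=lo+.02);print(t,lo.round(2),k.sum(),P[k].mean(0).round(3) if k.sum() else '')
a=np.load('pics/side0.npz');cv2.imwrite('pics/crop7.png',cv2.resize(a['im'][20:100,365:445],(560,560),interpolation=cv2.INTER_CUBIC)[:,:,::-1])
```

```text
start 0.12 0 
start 0.14 0 
start 0.16 0 
start 0.18 0 
start 0.2 0 
start 0.22 0 
start 0.24 51 [ 0.218 -0.56   0.253]
start 0.26 80 [ 0.216 -0.551  0.27 ]
start 0.28 81 [ 0.215 -0.542  0.293]
start 0.3 144 [ 0.216 -0.537  0.311]
side1 0.1 0 
side1 0.12 0 
side1 0.14 0 
side1 0.16 0 
side1 0.18 0 
side1 0.2 0 
side1 0.22 0 
side1 0.24 0 
side1 0.26 0 
side1 0.28 2 [0.454 0.163 0.299]
side1 0.3 40 [0.468 0.182 0.312]
side1 0.32 56 [0.465 0.179 0.33 ]
side3 0.1 11 [0.525 0.166 0.102]
side3 0.12 0 
side3 0.14 1 [0.499 0.178 0.159]
side3 0.16 30 [0.474 0.187 0.171]
side3 0.18 36 [0.471 0.187 0.189]
side3 0.2 106 [0.485 0.208 0.21 ]
side3 0.22 136 [0.481 0.211 0.229]
side3 0.24 173 [0.487 0.219 0.252]
side3 0.26 73 [0.494 0.22  0.268]
side3 0.28 157 [0.473 0.219 0.291]
side3 0.3 212 [0.473 0.218 0.311]
side3 0.32 146 [0.47  0.216 0.325]
```

View pics/crop7.png

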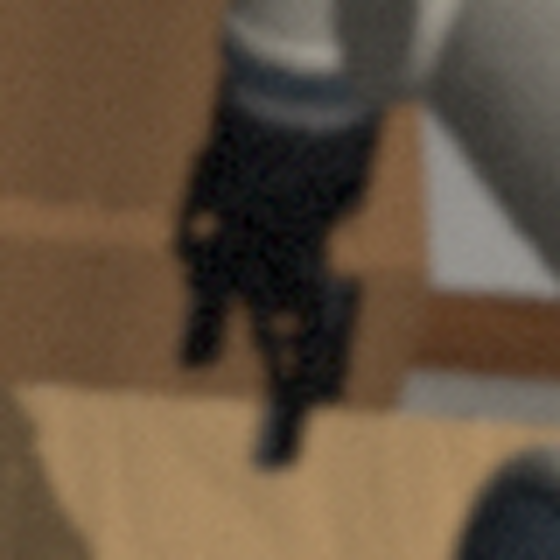

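The offset is the same in every picture, so the reported TCP z reads about 40 mm below the true fingertips (allowing for the open fingers' setback). The cap (0.0997) and post (0.270) heights agree with the text, so I trust the cameras. I'll lower in visually checked steps.

```bash
python3 -m crank '[{"dp":[0,0,0.015],"twist":0,"grip":0.05},{"dp":[0,0,0.01],"twist":0,"grip":0.05},{"dp":[0,0,0.005],"twist":0,"grip":0.05},{"dp":[0,0,0],"twist":0,"grip":0.05},{"dp":[0,0,0],"twist":0,"grip":0.05}]'
cat > look.py <<'E'
import sys
from h import *
t=sys.argv[1]; b=[int(x) for x in sys.argv[2:6]] if len(sys.argv)>2 else [200,315,225,340]
im,d=snap('side',t);c1=cv2.resize(im[b[0]:b[1],b[2]:b[3]],(int(560*(b[3]-b[2])/(b[1]-b[0])),560),interpolation=cv2.INTER_CUBIC)
cv2.imwrite(f'pics/{t}c.png',np.clip(c1[:,:,::-1].astype(float)*1.5,0,255).astype(np.uint8))
s=monitor.read_state();print(s['t'],s['tool_pos'].round(4),s['wrist_force'].round(2),s['finger_gap'])
E
python3 look.py s4 225 300 260 335
python3 - <<'E'
from h import *
a=np.load('pics/s4.npz');W=world('side',a['d'])
for v in range(262,290,1):
    print(v,[f"{W[v,u,2]:.3f}/{a['im'][v,u].max()}" for u in range(274,290,2)],[f"{W[v-14,u,2]:.3f}/{a['im'][v-14,u].max()}" for u in range(296,304,2)])
E
```

```text
t: 4.77
tool_pos: [0.4766, 0.1902, 0.0831]
tool_rot: [[-0.764, 0.646, -0.0], [0.646, 0.764, -0.0], [0.0, -0.0, -1.0]]
wrist_force: [-0.5, 1.0, 0.1]
finger_gap: 0.0502
4.8167 [0.4769 0.1903 0.0835] [ 0.48 -0.27 -0.85] 0.049939241005379824
262 ['0.001/92', '0.231/79', '0.231/73', '0.235/57', '0.234/55', '0.230/51', '0.227/50', '1.064/57'] ['0.292/59', '0.292/61', '0.287/61', '0.284/66']
263 ['0.230/83', '0.228/78', '0.231/69', '0.232/55', '0.231/58', '0.226/56', '0.220/54', '0.215/55'] ['0.290/57', '0.285/62', '0.284/67', '0.278/63']
264 ['0.227/77', '0.229/74', '0.228/68', '0.226/56', '0.226/54', '0.222/58', '0.217/57', '0.215/57'] ['0.285/60', '0.280/63', '0.282/67', '0.276/64']
265 ['0.227/79', '0.228/75', '0.223/64', '0.196/60', '0.221/55', '0.218/56', '0.213/56', '0.212/59'] ['0.281/65', '0.279/64', '0.276/62', '0.271/64']
266 ['0.228/76', '0.224/71', '0.218/61', '0.193/57', '0.193/52', '0.193/56', '0.205/55', '0.209/59'] ['0.277/62', '0.275/62', '0.273/63', '0.269/68']
267 ['0.230/74', '0.224/66', '0.216/60', '0.194/53', '0.195/56', '0.194/58', '0.191/55', '0.208/63'] ['0.272/60'
[... 2669 characters left out ...]
'0.133/92', '0.127/97', '0.104/104'] ['0.098/90', '-0.001/87', '0.129/77', '0.136/99']
286 ['0.098/95', '0.097/92', '0.099/90', '0.097/85', '0.099/82', '0.126/90', '0.099/92', '0.098/96'] ['0.102/96', '0.101/109', '0.127/96', '0.130/110']
287 ['0.098/89', '0.101/92', '0.099/94', '0.101/92', '0.097/91', '0.103/92', '0.101/97', '0.098/92'] ['0.101/98', '0.102/120', '-0.000/122', '0.002/124']
288 ['0.095/84', '0.095/88', '0.100/94', '0.101/94', '0.098/95', '0.101/95', '0.100/93', '0.100/93'] ['0.102/97', '0.098/126', '-0.001/137', '0.001/136']
289 ['0.091/82', '0.094/83', '0.095/88', '0.098/91', '0.098/91', '0.102/93', '0.096/91', '0.093/92'] ['0.100/96', '0.099/120', '0.000/143', '-0.002/146']
```

View pics/s4c.png

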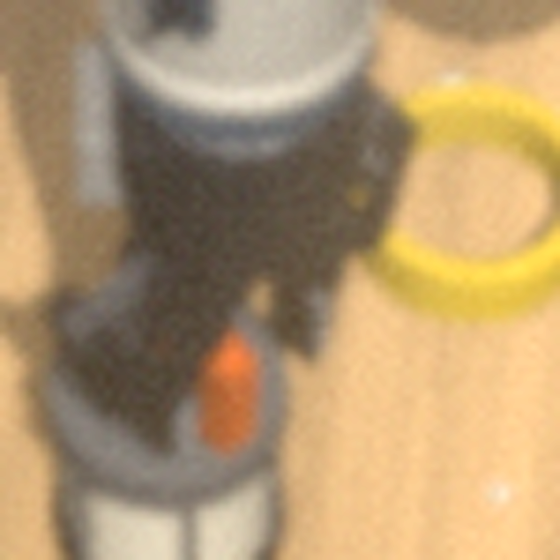

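The tips are now at z ≈ 0.127, straddling the spine. I lower 8 mm more and close gently.

```bash
python3 -m crank '[{"dp":[0,0,0.005],"twist":0,"grip":0.05},{"dp":[0,0,0.003],"twist":0,"grip":0.04},{"dp":[0,0,0],"twist":0,"grip":0.03},{"dp":[0,0,0],"twist":0,"grip":0.024},{"dp":[0,0,0],"twist":0,"grip":0.018},{"dp":[0,0,0],"twist":0,"grip":0.012},{"dp":[0,0,0],"twist":0,"grip":0.005},{"dp":[0,0,0],"twist":0,"grip":0.0},{"dp":[0,0,0],"twist":0,"grip":0.0},{"dp":[0,0,0],"twist":0,"grip":0.0}]'
python3 look.py s5 225 300 260 335
```

```text
t: 5.65
tool_pos: [0.4767, 0.1905, 0.0753]
tool_rot: [[-0.764, 0.645, 0.0], [0.645, 0.764, 0.0], [0.0, 0.0, -1.0]]
wrist_force: [0.6, 1.0, 0.7]
finger_gap: 0.0129
5.7 [0.4767 0.1905 0.0753] [-1.49  2.03  1.16] 0.0126816068264567
```

View pics/s5c.png

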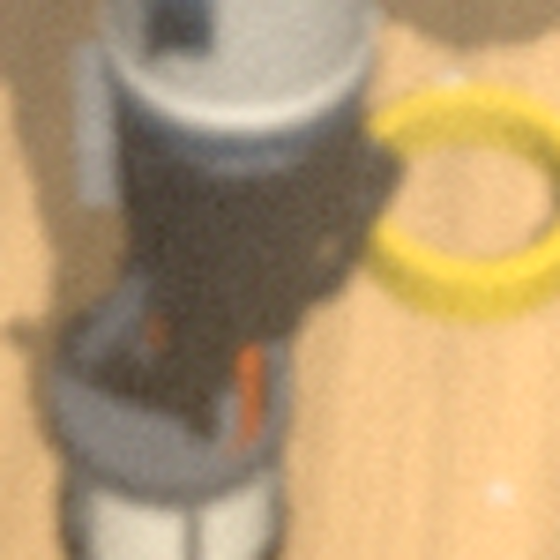

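Gripped at 12.8 mm, which fits the 14 mm spine. I lift and check.

```bash
python3 -m crank '[{"dp":[0,0,-0.003],"twist":0,"grip":0.0},{"dp":[0,0,-0.008],"twist":0,"grip":0.0},{"dp":[0,0,-0.015],"twist":0,"grip":0.0},{"dp":[0,0,-0.02],"twist":0,"grip":0.0},{"dp":[0,0,-0.02],"twist":0,"grip":0.0},{"dp":[0,0,-0.02],"twist":0,"grip":0.0},{"dp":[0,0,-0.014],"twist":0,"grip":0.0},{"dp":[0,0,0],"twist":0,"grip":0.0},{"dp":[0,0,0],"twist":0,"grip":0.0}]'
python3 look.py s6 200 300 245 345
```

```text
t: 6.45
tool_pos: [0.4771, 0.1902, 0.1755]
tool_rot: [[-0.764, 0.646, 0.001], [0.646, 0.764, 0.0], [-0.001, 0.001, -1.0]]
wrist_force: [-0.8, -1.2, -4.8]
finger_gap: 0.0135
6.5 [0.4765 0.1901 0.1741] [-0.11 -0.56 -5.03] 0.012799992179415775
```

View pics/s6c.png

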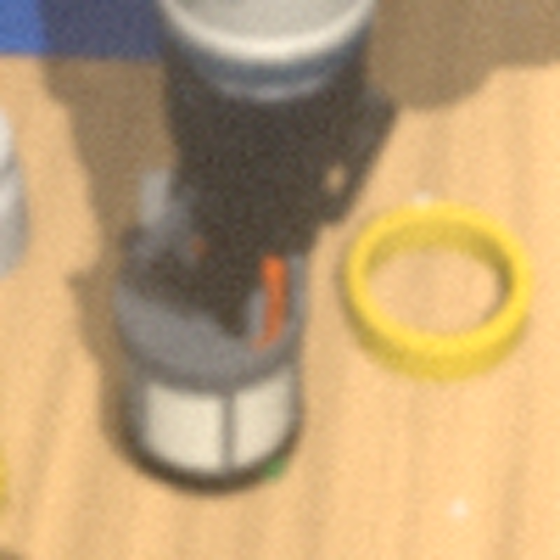

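Lifted: about 4.9 N on the wrist and the lamp is upright. I turn it to the bracket's direction and carry it to a point about 60 mm short of the eye.

```bash
python3 -m crank '[{"dp":[0,0,0],"twist":-0.06,"grip":0.0},{"dp":[0,0,0],"twist":-0.12,"grip":0.0},{"dp":[0,0,0],"twist":-0.12,"grip":0.0},{"dp":[0,0,0],"twist":-0.12,"grip":0.0},{"dp":[0,0,0],"twist":-0.12,"grip":0.0},{"dp":[0,0,0],"twist":-0.12,"grip":0.0},{"dp":[0,0,0],"twist":-0.09,"grip":0.0},{"dp":[0,0,0],"twist":-0.048,"grip":0.0},{"dp":[0.004,-0.01,0],"twist":0,"grip":0.0},{"dp":[0.007,-0.02,0],"twist":0,"grip":0.0},{"dp":[0.01,-0.028,0],"twist":0,"grip":0.0},{"dp":[0.01,-0.028,0],"twist":0,"grip":0.0}]'
python3 -m crank '[{"dp":[0.01,-0.028,0],"twist":0,"grip":0.0},{"dp":[0.01,-0.028,0],"twist":0,"grip":0.0},{"dp":[0.01,-0.028,0],"twist":0,"grip":0.0},{"dp":[0.01,-0.028,0],"twist":0,"grip":0.0},{"dp":[0.01,-0.028,0],"twist":0,"grip":0.0},{"dp":[0.01,-0.028,0],"twist":0,"grip":0.0},{"dp":[0.01,-0.028,0],"twist":0,"grip":0.0},{"dp":[0.01,-0.028,0],"twist":0,"grip":0.0},{"dp":[0.01,-0.028,0],"twist":0,"grip":0.0},{"dp":[0.01,-0.028,0],"twist":0,"grip":0.0},{"dp":[0.007,-0.018,0],"twist":0,"grip":0.0},{"dp":[0.004,-0.009,0],"twist":0,"grip":0.0}]'
python3 - <<'E'
from h import *
s=monitor.read_state();R=s['tool_rot'];print(s['tool_pos'],np.degrees(np.arctan2(R[1,0],R[0,0])),R.T@(np.array([.372,-.215,.15])-s['tool_pos']),s['joint_positions'].round(1))
snap('top','t7')
E
python3 look.py s7 100 240 230 380
```

```text
t: 7.5
tool_pos: [0.4528, 0.1004, 0.1732]
tool_rot: [[-0.995, -0.096, -0.003], [-0.096, 0.995, -0.001], [0.003, -0.001, -1.0]]
wrist_force: [-0.1, -0.2, -5.0]
finger_gap: 0.0128
t: 8.5
tool_pos: [0.3711, -0.2168, 0.1735]
tool_rot: [[-0.996, -0.091, -0.003], [-0.091, 0.996, 0.0], [0.003, 0.0, -1.0]]
wrist_force: [-0.5, -0.5, -5.4]
finger_gap: 0.013
[ 0.37109705 -0.21682535  0.17351613] -174.76593929770632 [-0.00113287  0.00172583  0.02351369] [-3.480e+01 -2.130e+01  9.660e+01 -1.000e-01  1.048e+02 -1.300e+02]
8.6 [ 0.3717 -0.2157  0.1738] [-0.47  0.73 -4.71] 0.0131244131184904
```

View pics/s7c.png

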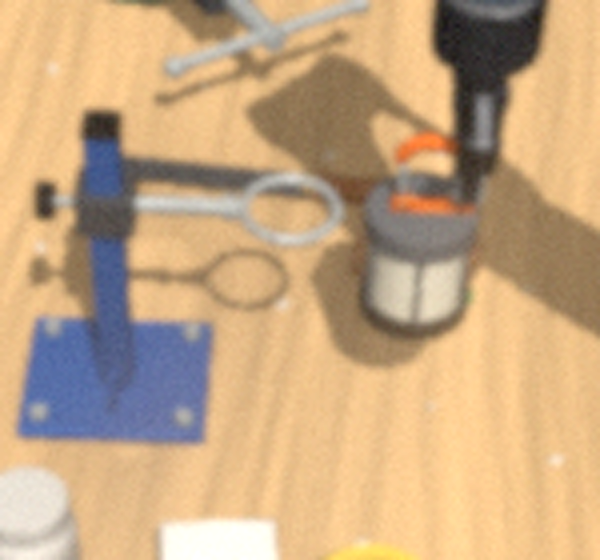

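View pics/t7.png

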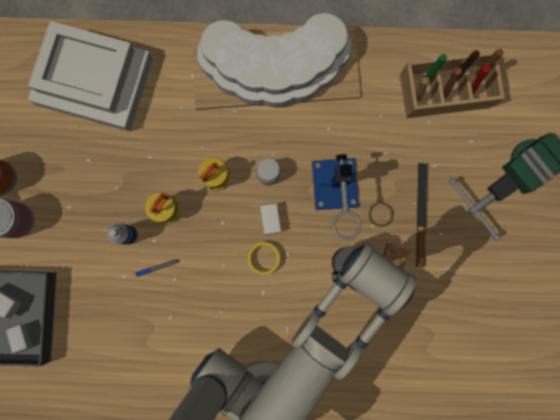

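The side view shows the hook's gate facing the eye, with the ring at (293,208) and the crown at (425,150) in the crop. I measure both from this same camera so calibration error cancels.

```bash
cat > rel.py <<'E'
import sys
from h import *
from scipy.optimize import least_squares
t=sys.argv[1];f=np.load(f'pics/{t}.npz');im=f['im'];W=world('side',f['d']);h=cv2.cvtColor(im,cv2.COLOR_RGB2HSV)
s=monitor.read_state();p=s['tool_pos']; zt=p[2]+.0247  # expected cap z
box=np.zeros(im.shape[:2],bool);box[100:240,230:380]=1
cc=p[:2]+.032*np.array([.9956,.094])
near=box&(np.hypot(W[...,0]-cc[0],W[...,1]-cc[1])<.055)&(f['d']>0)
org=near&((h[...,0]<14)|(h[...,0]>170))&(h[...,1]>150)&(W[...,2]>zt-.01)
cap=near&(abs(W[...,2]-zt)<.008)&~org&(h[...,1]<110)
C=W[cap];print('cap z',np.median(C[:,2]).round(4),'n',len(C),'circ',cv2.minEnclosingCircle(C[:,:2].astype(np.float32)),'expected centre',cc.round(4),zt.round(4))
A=np.c_[C[:,:2]-C[:,:2].mean(0),np.ones(len(C))];print('cap tilt (dz/dx,dz/dy)',np.linalg.lstsq(A,C[:,2],rcond=None)[0].round(3))
P=W[org];l=cv2.fitLine(P[:,:2].astype(np.float32),cv2.DIST_HUBER,0,.01,.01).ravel()
print('orange n',len(P),'top z pct',np.percentile(P[:,2],[90,95,98]).round(4),'yaw',np.degrees(np.arctan2(l[1],l[0])).round(1),'y mean',P[:,1].mean().round(4))
top=P[P[:,2]>np.percentile(P[:,2],98)-.012];print('crown xy',top.mean(0).round(4),top[:,0].min().round(4),top[:,0].max().round(4))
r=np.hypot(W[...,0]-.4984,W[...,1]+.2033)
ring=box&(abs(W[...,2]-.197)<.014)&(abs(r-.034)<.007)&(W[...,0]<.525);Q=W[ring]
print('ring n',len(Q),'z',np.percentile(Q[:,2],[10,25,50,75,90]).round(4))
nb=ring&(abs(W[...,1]+.206)<.012)&(W[...,0]<.475);Q=W[nb];print('near bar',len(Q),Q.mean(0).round(4) if len(Q) else '',np.percentile(Q[:,2],[10,50,90]).round(4))
E
python3 rel.py s7
python3 - <<'E'
from h import *
a=np.load('pics/s7.npz');cv2.imwrite('pics/s7d.png',np.clip(cv2.resize(a['im'][125:190,285:350],(580,580),interpolation=cv2.INTER_LANCZOS4)[:,:,::-1]*1.4,0,255).astype(np.uint8))
E
```

```text
cap z 0.198 n 337 circ ((0.4077729284763336, -0.20839068293571472), 0.050928711891174316) expected centre [ 0.4036 -0.2127] 0.1985
cap tilt (dz/dx,dz/dy) [-0.011 -0.024  0.198]
orange n 109 top z pct [0.2625 0.2633 0.2647] yaw 9.0 y mean -0.2119
crown xy [ 0.3984 -0.2119  0.2594] 0.3788 0.4159
ring n 136 z [0.1937 0.1953 0.1972 0.1989 0.2   ]
near bar 17 [ 0.4612 -0.2055  0.1975] [0.1948 0.1978 0.1995]
```

View pics/s7d.png

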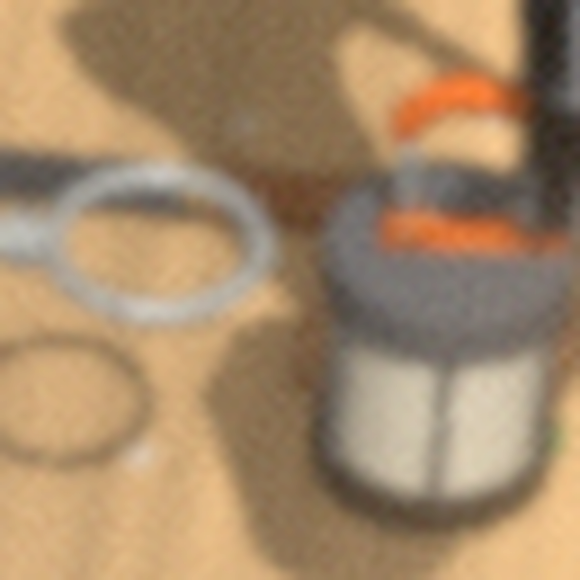

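```bash
cat > proj.py <<'E'
from h import *
c=viewer.camera_params('side');K=np.array(c['intrinsics']);Rc=np.array(c['rotation']);pc=np.array(c['position'])
def pr(X):
    q=Rc.T@(np.array(X)-pc);return (K@q/q[2])[:2]
E
python3 - <<'E'
from proj import *
p=monitor.read_state()['tool_pos'];ex=np.array([.9956,.0945,0]);ey=np.array([-.0945,.9956,0]);ez=np.array([0,0,1])
seat=p+ex*.032+ez*.0747
bar=np.array([.4642,-.2064,.195])
im=np.load('pics/s7.npz')['im'];o=(125,285);k=580/65
big=np.clip(cv2.resize(im[125:190,285:350],(580,580),interpolation=cv2.INTER_LANCZOS4)[:,:,::-1]*1.4,0,255).astype(np.uint8)
def line(pts,col):
    cv2.polylines(big,[np.int32([((pr(X)-[285,125]+.5)*k) for X in pts])],False,col,1)
# hook: crown arc centre (seat + (-10?)) -> draw key points
th=np.linspace(0,np.pi,20)
line([seat+ex*(18+0)*1e-3-ez*.010+0*ez for _ in range(2)],(255,0,0))
for q in [seat, seat+ex*.018-ez*.010, seat+ex*.016-ez*.042, seat+ez*.016, seat-ex*.032-ez*.05]:
    u=((pr(q)-[285,125]+.5)*k).astype(int);cv2.circle(big,tuple(int(x) for x in u),3,(255,0,0),-1)
t=np.linspace(0,2*np.pi,60);rc=bar+ex*.034
line([rc+.034*(np.cos(a)*ex+np.sin(a)*ey) for a in t],(0,0,255))
cc=seat-ez*.05;line([cc+.042*(np.cos(a)*ex+np.sin(a)*ey) for a in t],(0,255,0))
cv2.imwrite('pics/s7o.png',big)
E
```

```text
(no output)
```

View pics/s7o.png

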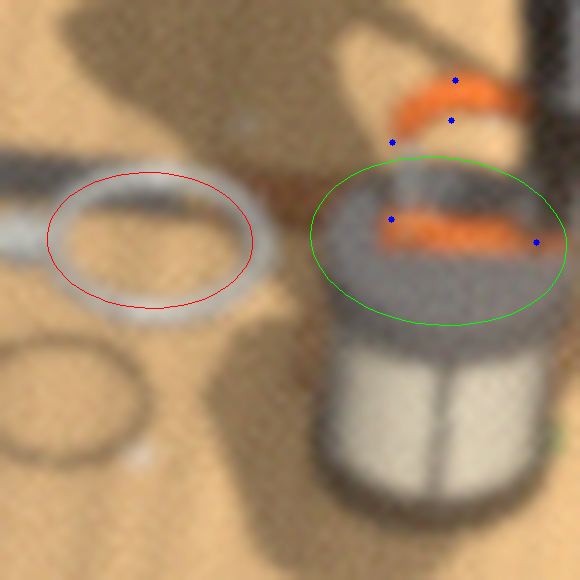

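The overlay agrees to about 1 pixel (2 mm), with eye and lamp shifted the same way. Bar centre z ≈ 0.195. I lower 36 mm so the bar is about 17 mm below hook_seat, and advance 25 mm before looking again.

```bash
python3 -m crank '[{"dp":[0,0,0.006],"twist":0,"grip":0.0},{"dp":[0,0,0.01],"twist":0,"grip":0.0},{"dp":[0,0,0.01],"twist":0,"grip":0.0},{"dp":[0,0,0.007],"twist":0,"grip":0.0},{"dp":[-0.005,0,0.003],"twist":0,"grip":0.0},{"dp":[-0.007,0,0],"twist":0,"grip":0.0},{"dp":[-0.007,0,0],"twist":0,"grip":0.0},{"dp":[-0.004,0,0],"twist":0,"grip":0.0},{"dp":[-0.002,0,0],"twist":0,"grip":0.0},{"dp":[0,0,0],"twist":0,"grip":0.0},{"dp":[0,0,0],"twist":0,"grip":0.0}]'
python3 look.py s8 125 190 285 350;python3 rel.py s8
```

```text
t: 9.52
tool_pos: [0.3982, -0.2122, 0.1393]
tool_rot: [[-0.995, -0.096, -0.0], [-0.096, 0.995, -0.0], [0.0, -0.0, -1.0]]
wrist_force: [0.9, 0.4, -4.7]
finger_gap: 0.0128
9.5667 [ 0.3981 -0.2122  0.1393] [-0.03  1.06 -3.84] 0.012831397941191203
cap z 0.1642 n 334 circ ((0.42607054114341736, -0.20709708333015442), 0.04318632185459137) expected centre [ 0.4299 -0.2092] 0.164
cap tilt (dz/dx,dz/dy) [-0.005 -0.027  0.164]
orange n 98 top z pct [0.2272 0.2285 0.2304] yaw 5.2 y mean -0.2067
crown xy [ 0.4264 -0.207   0.2242] 0.4068 0.4448
ring n 126 z [0.1943 0.1962 0.1978 0.1993 0.2003]
near bar 13 [ 0.4614 -0.2062  0.1982] [0.1968 0.1977 0.1999]
```

View pics/s8c.png

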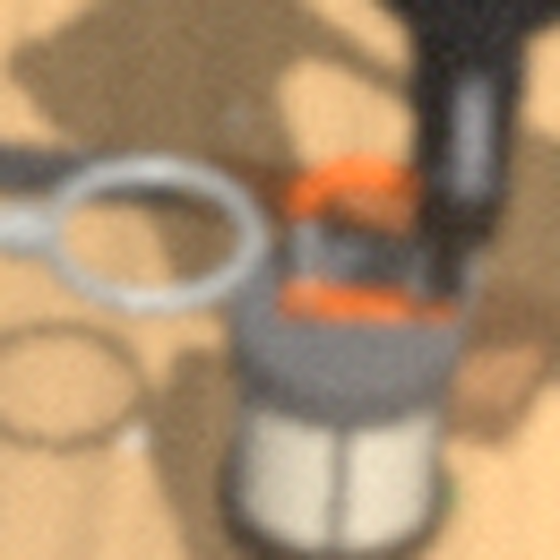

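```bash
python3 -m crank '[{"dp":[-0.004,0,0.0015],"twist":0,"grip":0.0},{"dp":[-0.003,0,0],"twist":0,"grip":0.0},{"dp":[-0.003,0,0],"twist":0,"grip":0.0},{"dp":[0,0,0],"twist":0,"grip":0.0}]'
python3 -m crank '[{"dp":[-0.002,0,0],"twist":0,"grip":0.0},{"dp":[-0.002,0,0],"twist":0,"grip":0.0},{"dp":[0,0,0],"twist":0,"grip":0.0}]'
```

```text
t: 9.9
tool_pos: [0.4084, -0.2111, 0.1375]
tool_rot: [[-0.995, -0.096, 0.0], [-0.096, 0.995, 0.0], [-0.0, 0.0, -1.0]]
wrist_force: [0.4, 0.2, -4.8]
finger_gap: 0.0133
t: 10.15
tool_pos: [0.4115, -0.2108, 0.1374]
tool_rot: [[-0.995, -0.096, -0.002], [-0.096, 0.995, 0.0], [0.002, 0.0, -1.0]]
wrist_force: [-3.8, -0.7, -3.7]
finger_gap: 0.0134
```

First contact is where the gate should be, at -3.8 N. I keep going in small steps.

```bash
python3 -m crank '[{"dp":[-0.002,0,0],"twist":0,"grip":0.0},{"dp":[-0.002,0,0],"twist":0,"grip":0.0},{"dp":[0,0,0],"twist":0,"grip":0.0}]'
python3 look.py s9 125 190 285 350
```

```text
t: 10.4
tool_pos: [0.4157, -0.2104, 0.1373]
tool_rot: [[-0.995, -0.096, -0.001], [-0.096, 0.995, 0.0], [0.001, 0.0, -1.0]]
wrist_force: [-4.7, -0.7, -4.9]
finger_gap: 0.0129
10.45 [ 0.4157 -0.2104  0.1374] [-4.95 -1.61 -5.07] 0.013185917124884747
```

View pics/s9c.png

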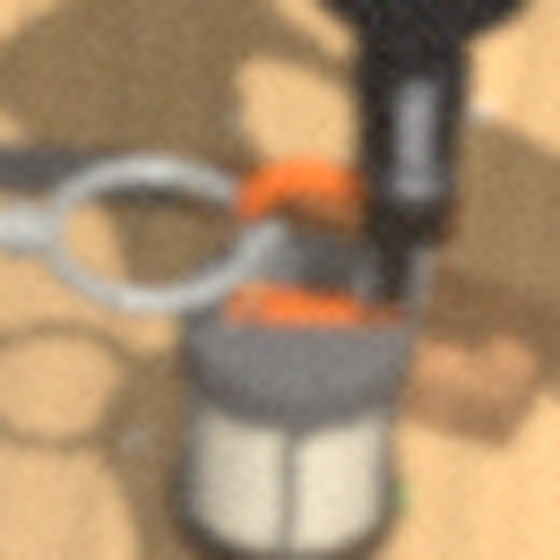

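The bar is under the nose and the gate is folding at about 5 N. Continue.

```bash
python3 -m crank '[{"dp":[-0.002,0,0],"twist":0,"grip":0.0},{"dp":[-0.002,0,0],"twist":0,"grip":0.0},{"dp":[-0.002,0,0],"twist":0,"grip":0.0},{"dp":[0,0,0],"twist":0,"grip":0.0}]'
python3 -m crank '[{"dp":[-0.002,0,0],"twist":0,"grip":0.0},{"dp":[-0.002,0,0],"twist":0,"grip":0.0},{"dp":[-0.002,0,0],"twist":0,"grip":0.0},{"dp":[0,0,0],"twist":0,"grip":0.0}]'
```

```text
t: 10.78
tool_pos: [0.4214, -0.2099, 0.1372]
tool_rot: [[-0.995, -0.096, -0.002], [-0.096, 0.995, 0.0], [0.002, 0.0, -1.0]]
wrist_force: [-6.3, -0.9, -6.1]
finger_gap: 0.013
t: 11.12
tool_pos: [0.4272, -0.2093, 0.1368]
tool_rot: [[-0.995, -0.096, -0.002], [-0.096, 0.995, 0.0], [0.002, 0.001, -1.0]]
wrist_force: [-4.8, -0.8, -6.8]
finger_gap: 0.013
```

```bash
python3 look.py s10 125 190 285 350
```

```text
11.1667 [ 0.427  -0.2093  0.1366] [-4.22 -1.09 -7.29] 0.013174778230426664
```

View pics/s10c.png

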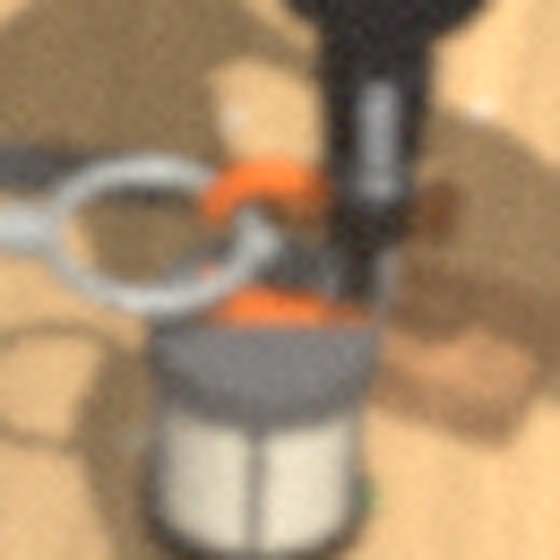

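```bash
python3 -m crank '[{"dp":[-0.002,0,0],"twist":0,"grip":0.0},{"dp":[-0.002,0,0],"twist":0,"grip":0.0},{"dp":[-0.002,0,0],"twist":0,"grip":0.0},{"dp":[0,0,0],"twist":0,"grip":0.0}]'
python3 -m crank '[{"dp":[-0.002,0,0],"twist":0,"grip":0.0},{"dp":[-0.002,0,0],"twist":0,"grip":0.0},{"dp":[-0.002,0,0],"twist":0,"grip":0.0},{"dp":[0,0,0],"twist":0,"grip":0.0}]'
python3 look.py s11 125 190 285 350
```

```text
t: 11.5
tool_pos: [0.4333, -0.2085, 0.136]
tool_rot: [[-0.995, -0.096, -0.002], [-0.096, 0.995, 0.001], [0.002, 0.001, -1.0]]
wrist_force: [-2.2, -0.7, -12.9]
finger_gap: 0.0131
t: 11.83
tool_pos: [0.441, -0.2079, 0.1375]
tool_rot: [[-0.995, -0.097, 0.002], [-0.097, 0.995, 0.0], [-0.002, 0.0, -1.0]]
wrist_force: [-0.5, -0.0, -4.8]
finger_gap: 0.0132
11.8833 [ 0.4412 -0.2081  0.1384] [-0.22  0.03 -4.49] 0.013042543713368184
```

View pics/s11c.png

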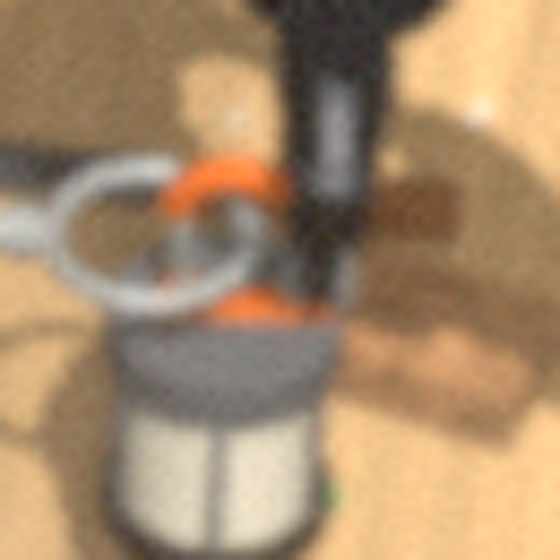

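The force has dropped to zero and the gate pin (175,230 in the crop) stands shut on the far side of the bar. I centre the hook (back about 6 mm) and lower it onto the bar.

```bash
python3 -m crank '[{"dp":[0.003,0,0.003],"twist":0,"grip":0.0},{"dp":[0.003,0,0.003],"twist":0,"grip":0.0},{"dp":[0.001,0,0.003],"twist":0,"grip":0.0},{"dp":[0,0,0.002],"twist":0,"grip":0.0},{"dp":[0,0,0.001],"twist":0,"grip":0.0},{"dp":[0,0,0],"twist":0,"grip":0.0}]'
python3 -m crank '[{"dp":[0,0,0.001],"twist":0,"grip":0.0},{"dp":[0,0,0.001],"twist":0,"grip":0.0},{"dp":[0,0,0],"twist":0,"grip":0.0}]'
```

```text
t: 12.38
tool_pos: [0.4328, -0.2088, 0.1253]
tool_rot: [[-0.995, -0.096, -0.0], [-0.096, 0.995, 0.0], [0.0, 0.0, -1.0]]
wrist_force: [0.1, -0.6, -4.8]
finger_gap: 0.0125
t: 12.63
tool_pos: [0.4328, -0.2088, 0.1234]
tool_rot: [[-0.995, -0.096, -0.0], [-0.096, 0.995, 0.0], [0.0, 0.0, -1.0]]
wrist_force: [0.3, -0.0, -4.6]
finger_gap: 0.0129
```

```bash
python3 -m crank '[{"dp":[0,0,0.001],"twist":0,"grip":0.0},{"dp":[0,0,0.001],"twist":0,"grip":0.0},{"dp":[0,0,0],"twist":0,"grip":0.0}]'
python3 -m crank '[{"dp":[0,0,0.0005],"twist":0,"grip":0.0},{"dp":[0,0,0.0005],"twist":0,"grip":0.0},{"dp":[0,0,0],"twist":0,"grip":0.0}]'
```

```text
t: 12.88
tool_pos: [0.4328, -0.2088, 0.1213]
tool_rot: [[-0.995, -0.096, -0.0], [-0.096, 0.995, 0.0], [0.0, 0.0, -1.0]]
wrist_force: [0.6, 0.9, -4.5]
finger_gap: 0.0131
t: 13.13
tool_pos: [0.4328, -0.2088, 0.1205]
tool_rot: [[-0.995, -0.096, -0.0], [-0.096, 0.995, 0.0], [0.0, 0.0, -1.0]]
wrist_force: [-0.3, 0.1, -4.9]
finger_gap: 0.0126
```

```bash
python3 -m crank '[{"dp":[0,0,0.0007],"twist":0,"grip":0.0},{"dp":[0,0,0.0007],"twist":0,"grip":0.0},{"dp":[0,0,0],"twist":0,"grip":0.0}]'
python3 -m crank '[{"dp":[0,0,0.0007],"twist":0,"grip":0.0},{"dp":[0,0,0],"twist":0,"grip":0.0}]'
python3 look.py s12 125 190 285 350
```

```text
t: 13.38
tool_pos: [0.4331, -0.2089, 0.1198]
tool_rot: [[-0.995, -0.096, 0.001], [-0.096, 0.995, -0.001], [-0.001, -0.001, -1.0]]
wrist_force: [-0.6, 0.3, -2.0]
finger_gap: 0.0135
t: 13.55
tool_pos: [0.4333, -0.209, 0.1196]
tool_rot: [[-0.995, -0.096, 0.002], [-0.096, 0.995, -0.001], [-0.002, -0.001, -1.0]]
wrist_force: [-0.0, 1.1, 2.1]
finger_gap: 0.0129
13.6 [ 0.4333 -0.209   0.1196] [-1.16  1.    2.01] 0.013155589937279092
```

View pics/s12c.png

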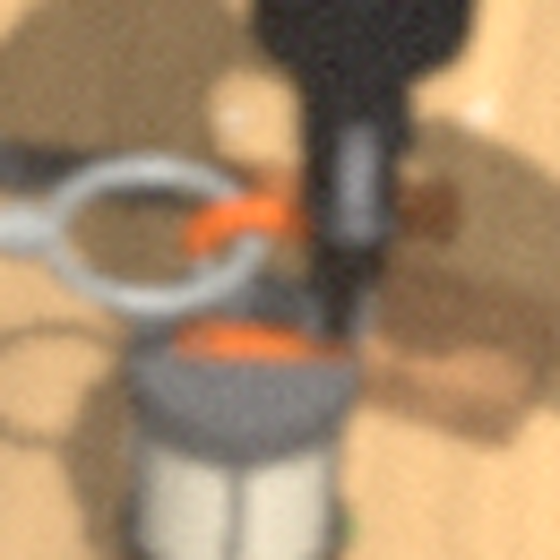

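The hook is seated on the bar: contact force ≈ 7 N with the bar in the crown. Now the tug, to about 11–12 N.

```bash
python3 -m crank '[{"dp":[0,0,0.0007],"twist":0,"grip":0.0},{"dp":[0,0,0],"twist":0,"grip":0.0},{"dp":[0,0,0],"twist":0,"grip":0.0}]'
python3 -m crank '[{"dp":[0,0,0.0004],"twist":0,"grip":0.0},{"dp":[0,0,0],"twist":0,"grip":0.0},{"dp":[0,0,0],"twist":0,"grip":0.0},{"dp":[0,0,0],"twist":0,"grip":0.0},{"dp":[0,0,0],"twist":0,"grip":0.0},{"dp":[0,0,0],"twist":0,"grip":0.0}]'
```

```text
t: 13.85
tool_pos: [0.4334, -0.209, 0.1194]
tool_rot: [[-0.995, -0.096, 0.002], [-0.096, 0.995, -0.001], [-0.002, -0.001, -1.0]]
wrist_force: [-1.9, 1.0, 5.7]
finger_gap: 0.0128
t: 14.35
tool_pos: [0.4335, -0.2091, 0.1193]
tool_rot: [[-0.995, -0.096, 0.003], [-0.096, 0.995, -0.001], [-0.002, -0.002, -1.0]]
wrist_force: [-3.2, 1.4, 7.8]
finger_gap: 0.0131
```

```bash
python3 -m crank '[{"dp":[0,0,0.0004],"twist":0,"grip":0.0},{"dp":[0,0,0],"twist":0,"grip":0.0},{"dp":[0,0,0],"twist":0,"grip":0.0},{"dp":[0,0,0],"twist":0,"grip":0.0},{"dp":[0,0,0],"twist":0,"grip":0.0}]'
python3 -m crank '[{"dp":[0,0,-0.0006],"twist":0,"grip":0.0},{"dp":[0,0,-0.0006],"twist":0,"grip":0.0},{"dp":[0,0,-0.0006],"twist":0,"grip":0.0},{"dp":[0,0,0],"twist":0,"grip":0.0},{"dp":[0,0,0],"twist":0,"grip":0.0}]'
python3 look.py s13 125 190 285 350
```

```text
t: 14.77
tool_pos: [0.4335, -0.2091, 0.1192]
tool_rot: [[-0.995, -0.096, 0.003], [-0.096, 0.995, -0.002], [-0.003, -0.002, -1.0]]
wrist_force: [-3.7, 1.5, 9.5]
finger_gap: 0.0131
t: 15.18
tool_pos: [0.4333, -0.2089, 0.1194]
tool_rot: [[-0.995, -0.096, 0.001], [-0.096, 0.995, -0.001], [-0.001, -0.001, -1.0]]
wrist_force: [-0.7, 0.1, 5.8]
finger_gap: 0.0128
15.2333 [ 0.4333 -0.209   0.1194] [-0.1  -0.67  6.25] 0.012568068792773411
```

View pics/s13c.png

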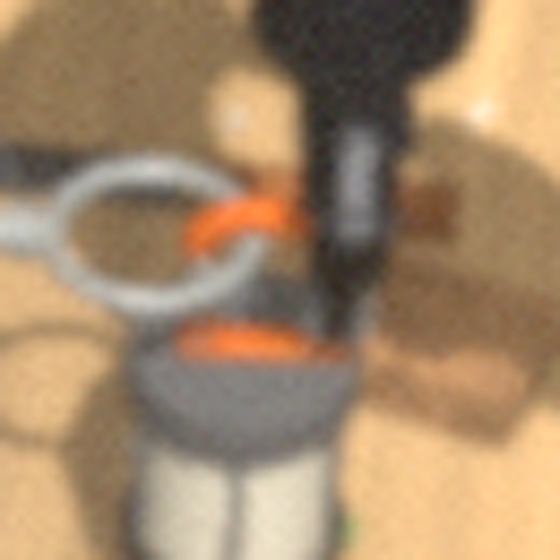

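The tug was 9.5 N on top of the weight, and the bar stayed in the crown. I ease off until the wrist reads about zero.

```bash
python3 -m crank '[{"dp":[0,0,-0.0006],"twist":0,"grip":0.0},{"dp":[0,0,-0.0004],"twist":0,"grip":0.0},{"dp":[0,0,0],"twist":0,"grip":0.0},{"dp":[0,0,0],"twist":0,"grip":0.0}]'
```

```text
t: 15.57
tool_pos: [0.4331, -0.2089, 0.1196]
tool_rot: [[-0.995, -0.096, 0.0], [-0.096, 0.995, -0.0], [-0.0, -0.0, -1.0]]
wrist_force: [2.0, 0.4, 1.4]
finger_gap: 0.0129
```

```bash
python3 -m crank '[{"dp":[0,0,-0.0003],"twist":0,"grip":0.0},{"dp":[0,0,0],"twist":0,"grip":0.0},{"dp":[0,0,0],"twist":0,"grip":0.012},{"dp":[0,0,0],"twist":0,"grip":0.014},{"dp":[0,0,0],"twist":0,"grip":0.016},{"dp":[0,0,0],"twist":0,"grip":0.02},{"dp":[0,0,0],"twist":0,"grip":0.026},{"dp":[0,0,0],"twist":0,"grip":0.034},{"dp":[0,0,0],"twist":0,"grip":0.042},{"dp":[0,0,0],"twist":0,"grip":0.05},{"dp":[0,0,0],"twist":0,"grip":0.05},{"dp":[0,0,0],"twist":0,"grip":0.05}]'
python3 look.py s14 125 190 285 350
```

```text
t: 16.57
tool_pos: [0.4328, -0.2088, 0.1201]
tool_rot: [[-0.995, -0.096, -0.0], [-0.096, 0.995, 0.0], [0.0, 0.0, -1.0]]
wrist_force: [-0.2, 0.5, -0.4]
finger_gap: 0.0499
16.6167 [ 0.4329 -0.2088  0.1201] [-0.09  0.16  0.17] 0.04954562014749937
```

View pics/s14c.png

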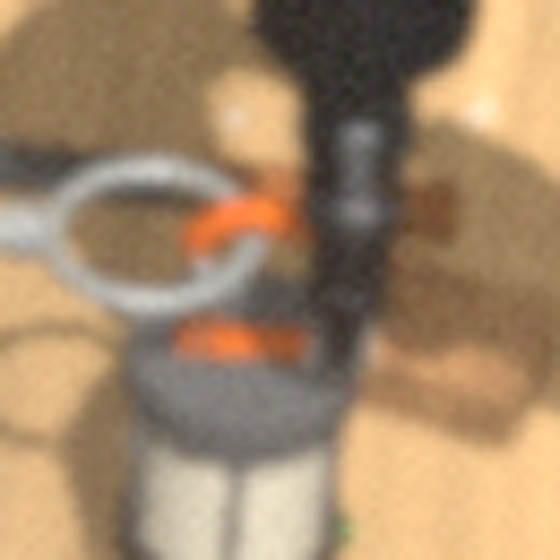

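The fingers are open to 50 mm, the lamp hangs in place and the wrist reads zero. I withdraw straight up, then back.

```bash
python3 -m crank '[{"dp":[0,0,-0.004],"twist":0,"grip":0.05},{"dp":[0,0,-0.01],"twist":0,"grip":0.05},{"dp":[0,0,-0.02],"twist":0,"grip":0.05},{"dp":[0,0,-0.03],"twist":0,"grip":0.05},{"dp":[0,0,-0.03],"twist":0,"grip":0.05},{"dp":[0,0,-0.03],"twist":0,"grip":0.05},{"dp":[0.02,0,-0.02],"twist":0,"grip":0.05},{"dp":[0.03,0,0],"twist":0,"grip":0.05},{"dp":[0,0,0],"twist":0,"grip":0.05},{"dp":[0,0,0],"twist":0,"grip":0.05},{"dp":[0,0,0],"twist":0,"grip":0.05},{"dp":[0,0,0],"twist":0,"grip":0.05}]'
python3 look.py s15 125 190 285 350
python3 -m crank '[{"dp":[0,0,0],"twist":0,"grip":0.05},{"dp":[0,0,0],"twist":0,"grip":0.05},{"dp":[0,0,0],"twist":0,"grip":0.05},{"dp":[0,0,0],"twist":0,"grip":0.05},{"dp":[0,0,0],"twist":0,"grip":0.05},{"dp":[0,0,0],"twist":0,"grip":0.05},{"dp":[0,0,0],"twist":0,"grip":0.05},{"dp":[0,0,0],"twist":0,"grip":0.05},{"dp":[0,0,0],"twist":0,"grip":0.05},{"dp":[0,0,0],"twist":0,"grip":0.05}]'
python3 look.py s16 125 190 285 350
python3 - <<'E'
from h import *
snap('top','t16')
res={}
for t in('s15','s16'):
    f=np.load(f'pics/{t}.npz');im=f['im'];W=world('side',f['d']);h=cv2.cvtColor(im,cv2.COLOR_RGB2HSV)
    n=(np.hypot(W[...,0]-.465,W[...,1]+.206)<.055)&(f['d']>0)
    o=n&((h[...,0]<14)|(h[...,0]>170))&(h[...,1]>150)&(W[...,2]>.13)
    c=n&(abs(W[...,2]-.145)<.008)&~o&(h[...,1]<100);C=W[c]
    A=np.c_[C[:,:2]-C[:,:2].mean(0),np.ones(len(C))]
    print(t,'cap',len(C),C.mean(0).round(4),'plane',np.linalg.lstsq(A,C[:,2],rcond=None)[0].round(3),cv2.minEnclosingCircle(C[:,:2].astype(np.float32)),'crown z',np.percentile(W[o][:,2],[95,98]).round(4))
a=np.load('pics/s16.npz');print('diff near lamp',abs(a['im'][140:240,285:330].astype(int)-np.load('pics/s15.npz')['im'][140:240,285:330]).mean(), 'elsewhere',abs(a['im'][250:400,200:400].astype(int)-np.load('pics/s15.npz')['im'][250:400,200:400]).mean())
E
```

```text
t: 17.62
tool_pos: [0.3834, -0.2135, 0.2638]
tool_rot: [[-0.995, -0.096, -0.0], [-0.096, 0.995, 0.001], [0.0, 0.001, -1.0]]
wrist_force: [0.0, 0.4, 0.1]
finger_gap: 0.05
17.6667 [ 0.3834 -0.2134  0.2635] [-0.37  0.42  0.53] 0.04999048940310008
t: 18.5
tool_pos: [0.3831, -0.2136, 0.2641]
tool_rot: [[-0.995, -0.096, 0.0], [-0.096, 0.995, -0.0], [-0.0, -0.0, -1.0]]
wrist_force: [0.5, -0.1, -0.3]
finger_gap: 0.0499
18.55 [ 0.3831 -0.2136  0.2641] [ 0.05 -0.3  -0.48] 0.04990835859827388
s15 cap 286 [ 0.4614 -0.1935  0.1444] plane [ 0.016 -0.035  0.144] ((0.45969900488853455, -0.20408134162425995), 0.043094996362924576) crown z [0.2094 0.2105]
s16 cap 288 [ 0.462  -0.1935  0.1443] plane [ 0.01  -0.026  0.144] ((0.45975011587142944, -0.20580081641674042), 0.0448266975581646) crown z [0.2091 0.2112]
diff near lamp 1.9453333333333334 elsewhere 1.7937555555555555
```

View pics/s16c.png

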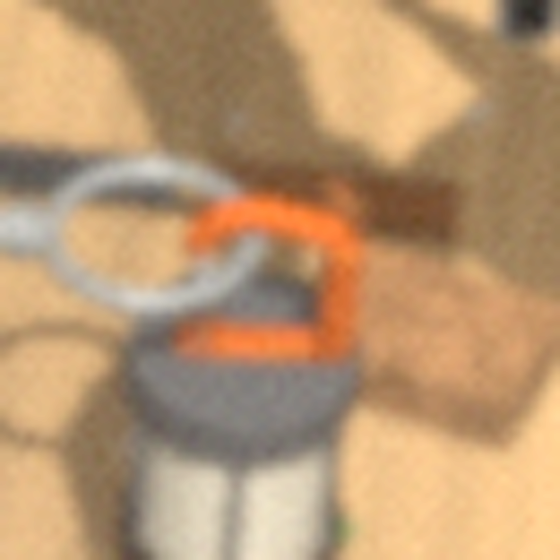

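View pics/s16.png

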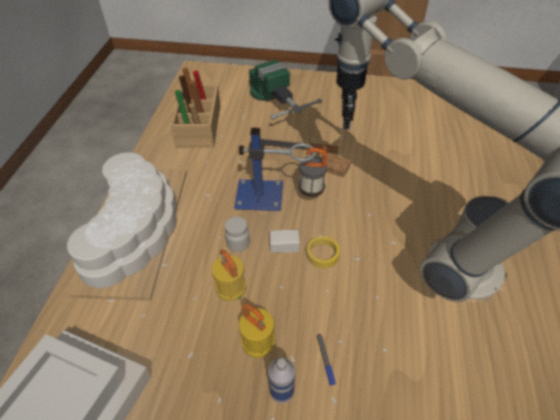

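The lamp hangs upright and still, cap at z 0.144 (underside ≈ 0.044 m). The bar is in the crown, the gate pin shows under the nose at (205,265) in the crop, and the bystanders look unmoved. I hand in.

```bash
python3 -c "
from station import job
print(job.sign_off())"
```

```text
the job is handed in; nothing more can be done
None
```

The work lamp hangs from the eye's near bar, released and with its gate shut, and I handed the job in at about 18.6 s.

- **Hooking:** I gripped the lamp by its spine and pushed the gate onto the bar. The sideways force peaked at about 6 N in the readings and then dropped to zero as the gate snapped past. As it slipped by, the wrist's vertical reading reached -12.9 N, against about -4.8 N for the lamp's weight alone.
- **Tug:** I pulled down with about 9.5 N while still holding it, which is roughly 14 N on the hook with the lamp's weight. The bar stayed in the crown.
- **Last checks:** Two pictures about 0.9 s apart, with the arm clear, show the lamp still and within about 2° of upright. Its underside is about 44 mm above the bench. By eye, the other things on the bench look unmoved.
- **Gate, less certain:** I judged the gate shut from the force dropping to zero and from the picture taken just after it snapped past. In the final picture the ring partly hides it.
- **Disagreement:** The reported tool height was about 35–40 mm below where the cameras showed the fingertips. I trusted the cameras, and the grip, lift and contact heights came out right on that basis.

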